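# Set up the bottle holder on a bench shaker

## Task

Get the shaker in the fume hood ready for a run: take the white rinsing basket off the blue plate and hang it by its handle on the hook, slide the plate (without lifting it clear of the pins) until its holes drop over the four locating pins and it lies flat on the platform, and then swing the red-knobbed latch fully over the plate. Last, stand the amber bottle with the white cap upright in the plate's round opening, down on the platform. Leave the other three bottles standing where they are.

Things in the scene. Friction and masses are not known exactly. Their poses are not given: they have to be found in the camera images.
- shaker: Fixed bench shaker: white housing 320 (its x) x 300 (its y) mm, grey platform with top 70 mm above the origin (centre of its underside, on the bench). Four steel locating pins, 9 mm thick, coned tips, stand 10 mm above the platform at x = +-65, y = +-100 mm. Its -x side faces the robot (yaw within 0.12 rad) and carries the latch.
- shaker_well (a point): Point on the top of the shaker's platform (shaker frame 0, 35, 70 mm) where the middle of the bottle's underside belongs; when the plate is home its round opening is centred here. Axes as the shaker's.
- latch_knob (a point): Point on the axis of the latch's red upright knob (12 mm thick), 16 mm below its top, 26 mm above its steel arm, 112 mm above the bench. It circles at radius 55 mm about a vertical pivot at x = -140, y = 0 mm in the shaker frame. Arm 18 mm wide, 66 mm long, its underside 2 mm above the top of the plate when that is home, so it passes over the plate only then.
- latch (a joint): Latch angle, rad: 0 = arm along the shaker's +y (parked); grows clockwise seen from above to the stop at 1.57 = arm along the shaker's +x, over the plate. Knob in the shaker frame: x = -140 + 55 sin(angle), y = 55 cos(angle) mm. Starts at 0 to 0.3; light friction (0.6 N at the knob), stays where left.
- plate_mid (a point): Middle of the underside of the loose blue plate, 210 (x) x 260 (y) x 8 mm, 0.4 kg. 12 mm through holes at x = +-65, y = +-100 mm match the pins; 63 mm round opening at x = 0, y = 35. Home: its frame is the shaker's, raised 70 mm. At the start it rides flat on the pin tips, underside at 80 mm, 20 to 32 mm off along the shaker's +x, up to 15 mm sideways, turned up to 0.1 rad.
- plate_grip (a point): Centre of the bar of the plate's white bridge handle: bar 80 mm long along the plate's x, 10 mm wide (y), 12 mm high, with 28 mm of free space under it between its end posts (x = +-35 mm). At 0, -65, 42 mm from point plate_mid, in the plate's axes.
- basket_grip (a point): Where to grip the orange block on top of the basket's handle: 22 (basket x) x 14 (basket y) x 50 mm high, its top 21 mm above this point. The rinsing basket, 0.1 kg, is a white open box 72 x 72 x 45 mm; its underside is 161 mm below this point. It starts standing on the blue plate, over the round opening, turned at most 0.5 rad from the plate.
- basket_eye (a point): Middle of the underside of the top bar of the basket's arched handle, 36 mm below basket_grip: rests on the hook. The arch lies in the basket's y-z plane; below the bar it is 60 mm wide (y) and free for 80 mm down, so the hook passes through along the basket's x, either way round. Bar 10 mm wide (x), 8 mm high. Axes as the basket's.
- hook_seat (a point): Point on top of the fixed hook's level bar where the handle should hang, 209 mm above the bench. x points along the 8 mm bar to its post (16 mm thick, 225 mm high, 65 mm away, on a 100 mm disc); along -x the bar is level for 33 mm, then turns up, ending 49 mm away, 231 mm high. z up. On the left or right of the shaker; x within 0.3 rad of the robot's.
- bottle_mid (a point): Centre, half-way up, of the amber bottle with white cap and blank label: 54 mm thick, straight-sided up to 50 mm, then narrowing to a cap 48 mm wide, 86 mm high in all, about 0.15 kg. Stands upright on the bench on the other side of the shaker from the hook. In place its centre is 43 mm above point shaker_well.
- gold_jar: Bystander: clear jar with brass cap, 44 mm thick, 70 mm high; origin at the centre of its underside.
- dropper: Bystander: clear dropper bottle with red bulb, 52 mm thick, 116 mm high; origin at the centre of its underside.
- orange_bottle: Bystander: clear bottle with orange cap, 60 mm thick, 140 mm high; origin at the centre of its underside.

How it is judged:
On the way, in this order (a step that is already met when the one before it is completed fails the run):
1. the basket hangs by its handle on the hook (horizontal distance between basket_eye and hook_seat below 0.045 m and z of basket_eye in the frame of hook_seat between -0.012 and 0.012 m and y of basket_eye in the frame of hook_seat between -0.028 and 0.028 m and angle between basket_eye's own z axis and vertical below 0.45 rad), for 0.2 s.
2. the plate has dropped over its four pins and lies flat on the platform (horizontal distance between plate_mid and shaker below 0.005 m and z of plate_mid in the frame of shaker below 0.073 m and angle between the x axis of plate_mid and the x axis of shaker, either way round below 0.05 rad and angle between plate_mid's own z axis and vertical below 0.03 rad), for 0.2 s.
3. the latch is swung over the plate (value of joint latch above 1.35 rad), for 0.2 s.
4. the amber bottle stands in the plate's opening, on the platform (horizontal distance between bottle_mid and shaker_well below 0.009 m and z of bottle_mid in the frame of shaker_well below 0.046 m and angle between bottle_mid's own z axis and vertical below 0.08 rad), for 0.2 s.
At the end, for the whole second after the job is handed in: Basket hangs on the hook (bar within 45 mm of the seat, 28 across, 12 in height, lean < 0.45 rad); plate over its pins (5 mm, 0.05 rad; < 3 mm off the platform, tilt < 0.03); latch > 1.35 rad; amber bottle upright (0.08 rad) in the opening (9 mm), < 3 mm off the platform (all of step 1 and all of step 2 and all of step 4 and value of joint latch above 1.35 rad); the robot touches nothing.
It fails at once if the plate is lifted clear of its pins (more than 15 mm above where it rode on the pin tips) (z of plate_mid in the frame of shaker above 0.095 m).
It fails at once if the amber bottle is tipped over (angle between bottle_mid's own z axis and vertical above 0.8 rad).
It fails at once if the gold jar is pushed more than 30 mm or tipped (distance of gold_jar from where it was at the start of the episode above 0.03 m or angle between gold_jar's own z axis and vertical above 0.3 rad).
It fails at once if the dropper is pushed more than 30 mm or tipped (distance of dropper from where it was at the start of the episode above 0.03 m or angle between dropper's own z axis and vertical above 0.3 rad).
It fails at once if the orange bottle is pushed more than 30 mm or tipped (distance of orange_bottle from where it was at the start of the episode above 0.03 m or angle between orange_bottle's own z axis and vertical above 0.3 rad).
It also fails if it takes over 72 s, if anything falls off the work surface, if the arm or the gripper's body presses on something with over 40 N, if the wrist force passes 120 N, or if a joint passes its speed limit or range.

## Robot

A 6-joint arm with a two-finger parallel gripper is mounted at the origin on the work surface. World frame = base frame: x ahead of the robot, y to its left, z up, the work surface at z = 0. Lengths are in m, angles in rad, forces in N, time in s.
With the tool pointing down it reaches from about 0.275 to 0.75 m from the base axis. Payload 10.2 kg.
Tool frame: the origin (TCP) lies midway between the tips of the shut fingers; the grasp point (between the pads) lies 19 mm behind it (r.hold_point_z is the distance from the TCP to the grasp point, in m); z points along the fingers, y is the direction in which the jaws open and shut (so a half turn about z gives the same grasp; the last joint's range is limited). The gripper opens to 88 mm and grips with 3 to 60 N. Pads are 18 mm wide; open, the fingers measure 123 mm over their backs; the gripper's body (75 mm by 187 mm) begins 45 mm behind the grasp point.
Start: joints at [-1.542, 0.313, 1.498, -0, 1.331, -0.223], TCP at [0.131, -0.508, 0.239] pointing down, gripper open.
Joint ranges: [-2.94, 2.94], [-0.97, 2.17], [0.19, 2.56], [-1.23, 4.37], [0.02, 3.11], [-2.88, 2.88]. Speed limits (rad/s): [2.39, 2.39, 3.01, 3.14, 3.14, 3.14].

## Interface

Orientations are given as a unit quaternion [w, x, y, z].
In Python, from plant import r, optics gives the robot as it stands. The module is installed in compiled form; this text tells all that it offers.
- The arm moves only by the shell command python3 -m handwheel 'ROWS'. ROWS is JSON, a list of rows, each an object of numbers: "fingers": the opening, from -1 (shut) to 1 (fully open); "dx", "dy", "dz": the shift along the world's x, y, z scaled (see below); "turn": the turn about the world's z scaled (see below). In form: [{"fingers": .., "dx": .., "dy": .., "dz": .., "turn": ..}, ...]. A call has 1 to 5 rows; each row shifts and turns the commanded pose from where the row before left it; what a row does not reach is not made up. The controller multiplies each number of a shift by 20 mm and each number of a turn by 0.12 rad. A row lasts 1/12 s, in which the tool goes at most 41.7 mm and 7.16 degrees, less where a joint would pass 70% of its speed; a pose out of reach is approached as far as the arm can. A call with a number of a shift or a turn outside -1 to 1 is refused whole. A call with a gripper value outside its range is refused whole. The fingers move at their own pace and stop on an object; the grip force is fixed at half the most. Time passes only in rows, so rows that do not move let the fingers close. It gives the time, the measured TCP pose, the force and the opening at its end, in the units of the state.
- r.observe(): the state, without advancing time (a new reading comes with each control period).
- optics.get_image(name): name is "side" or "top" or "wrist"; returns a dict with "frame" (480x640x3 uint8, blue, green, red), "vfov" (degrees; the focal length in pixels is half the picture's height over the tangent of half this angle, whatever the lens; pixels are square), "cx", "cy" (the principal point, pixels), "k1" (the pictures are not rectified: a ray, as slopes to the right and down, at radius r is drawn at 1 + k1 r^2 times it, then the intrinsics apply), "T" (4x4, takes a point from camera to world coordinates). Camera axes: x right, y down, z forward; pixel columns grow to the right and rows downward; lengths in m; the calibration is good to about 2 mm. A picture is of the moment at which its call begins. There is no depth.
- r.finish_job(): hands the job in, once; it reports no verdict.
Trained networks look in the newest picture that a camera, given by its name, has taken for a name from the list of things; names that differ only in an ending like _2 or _b are one class to them, and where a whole thing is asked for, a point or a joint stands for the part that bears it (a point fixed in the world has none). Each returns a list of dicts, best first, with "score" (0 to 1); they miss things now and then, are a little off and sometimes report something else, mostly with a low value. They report only what shows in the picture. A call takes as long as a camera call.
- optics.boxes_of(query, camera): "centre" ([x, y, z] in m, in world coordinates, good to about 4 mm: the middle of the surface that is visible of it).
- optics.masks_of(query, camera): "pixels" (480x640 bool, what is visible of it).
The state is a dict: "time_s": time; "qpos": joint angles; "dq": joint speeds; "effort": joint torques, N m; "ee_pos": TCP position; "ee_rot": TCP orientation; "wrist_force": force on the tool from outside, world axes, zero at the start; "wrist_torque": the same for the moment, N m; "opening": finger opening in m.
Only numpy, scipy, OpenCV 4.12 (cv2) and the standard library are available. Lean on these libraries where they do the work, as an engineer would, in place of code of your own. Each camera call takes 0.05 s, during which the arm holds its last target. There are 200 camera calls.

## Working session

There is one attempt and no reset: what is moved stays moved. The work goes in short steps, Python scripts to look and compute and a shell command to move; the robot and the scene stay as the last step left them, time stands still between calls to the robot, and variables do not carry over. Pictures are saved under pics/ and viewed, about 8 in all and at most 12, crops included, and the job is handed in when it is done.

```bash
mkdir -p pics
cat > h.py <<'E'
import numpy as np, cv2
from plant import r, optics
def K(im):
    f=240/np.tan(np.radians(im["vfov"]/2)); return f
def ray(im,u,v):
    f=K(im); x=np.array([(u-im["cx"])/f,(v-im["cy"])/f]); y=x.copy()
    for _ in range(20): y=x/(1+im["k1"]*(y@y))
    T=np.array(im["T"]); d=T[:3,:3]@np.array([y[0],y[1],1]); return T[:3,3],d
def atz(im,u,v,z):
    o,d=ray(im,u,v); return o+d*(z-o[2])/d[2]
def proj(im,p):
    T=np.array(im["T"]); c=T[:3,:3].T@(np.array(p)-T[:3,3]); s=c[:2]/c[2]; s=s*(1+im["k1"]*(s@s)); return s*K(im)+[im["cx"],im["cy"]]
E
python3 - <<'E'
from h import *
np.set_printoptions(precision=4,suppress=True)
for c in("top","side"):
    im=optics.get_image(c); cv2.imwrite(f"pics/{c}0.png",im["frame"]); print(c,im["vfov"],im["cx"],im["cy"],im["k1"],np.array(im["T"]))
    for q in("shaker","latch_knob","plate_mid","plate_grip","basket_grip","basket_eye","bottle_mid","hook_seat","gold_jar","dropper","orange_bottle"):
        try: print(q,[(round(b["score"],2),np.round(b["centre"],3)) for b in optics.boxes_of(q,c)[:3]])
        except Exception as e: print(q,e)
print(r.observe())
E
```

```text
top 55.291178182418214 321.9931578442292 236.54859243263755 -0.08199147539750529 [[-0.0291 -0.9848  0.171   0.3564]
 [-0.9996  0.0284 -0.0065  0.0959]
 [ 0.0016 -0.1711 -0.9853  1.3558]
 [ 0.      0.      0.      1.    ]]
shaker [(0.5, array([ 0.602, -0.041,  0.088]))]
latch_knob [(0.69, array([0.612, 0.009, 0.112])), (0.58, array([0.452, 0.   , 0.087])), (0.38, array([ 0.722, -0.263,  0.053]))]
plate_mid [(0.73, array([ 0.605, -0.046,  0.085]))]
plate_grip [(0.76, array([ 0.605, -0.039,  0.088]))]
basket_grip [(0.76, array([0.617, 0.008, 0.111]))]
basket_eye [(0.81, array([0.618, 0.002, 0.115]))]
bottle_mid [(0.8, array([0.533, 0.365, 0.084]))]
hook_seat [(0.91, array([ 0.554, -0.356,  0.01 ]))]
gold_jar [(0.6, array([0.713, 0.259, 0.07 ]))]
dropper [(0.89, array([ 0.721, -0.261,  0.053]))]
orange_bottle [(0.63, array([0.496, 0.554, 0.121]))]
side 43.206848823096 309.6205035149989 244.5286206972003 -0.11654509888826958 [[ 0.998  -0.0157  0.0616  0.51  ]
 [-0.0593 -0.579   0.8132 -1.0895]
 [ 0.0229 -0.8152 -0.5788  1.0076]
 [ 0.      0.      0.      1.    ]]
shaker [(0.88, array([ 0.
[... 424 characters left out ...]
(0.69, array([0.535, 0.348, 0.058])), (0.67, array([ 0.617, -0.007,  0.128]))]
gold_jar [(0.91, array([0.716, 0.246, 0.047]))]
dropper [(0.88, array([ 0.725, -0.283,  0.048]))]
orange_bottle [(0.93, array([0.495, 0.556, 0.081]))]
{'time_s': 1.2, 'qpos': array([-1.5424,  0.3129,  1.4977, -0.    ,  1.331 , -0.2234]), 'dq': array([ 0.0002, -0.0002,  0.0004, -0.0012,  0.003 ,  0.0006]), 'effort': array([  0.0011, -40.2115, -25.2416,   0.0695,   0.032 ,  -0.    ]), 'ee_pos': array([ 0.1308, -0.5084,  0.2387]), 'ee_rot': array([-0.    ,  0.9921,  0.1256,  0.    ]), 'wrist_force': array([-0.5152, -0.1304, -0.1012]), 'wrist_torque': array([-0.0357,  0.0016,  0.0335]), 'opening': 0.08849215593657742}
```

View pictures.

View pics/top0.png

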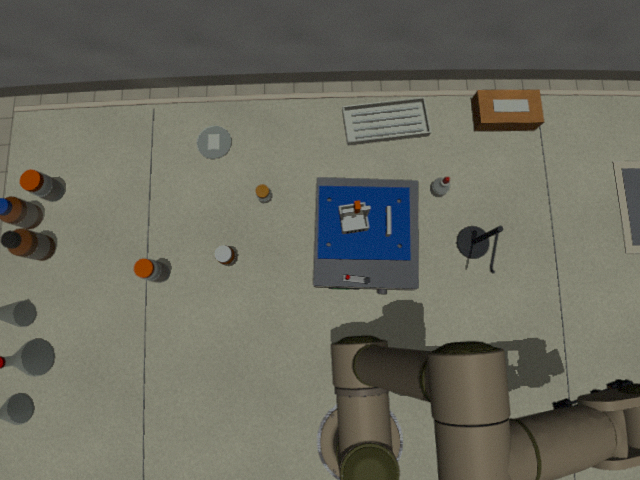

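View pics/side0.png

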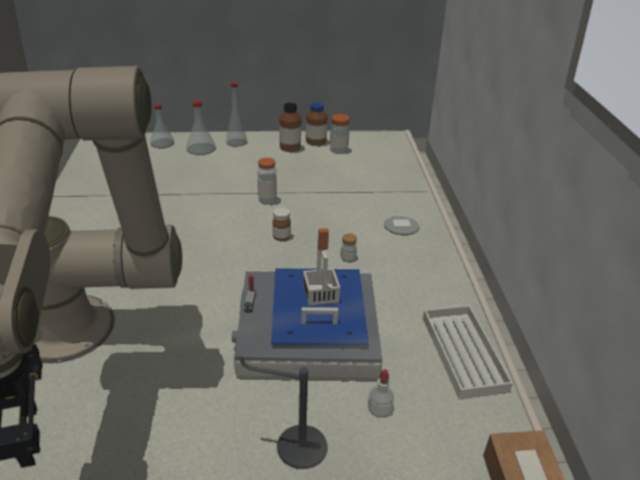

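Run:
```python
from h import *
np.set_printoptions(precision=4,suppress=True)
im=optics.get_image("top"); si=optics.get_image("side")
def rect(mask,z):
    cs,_=cv2.findContours(mask.astype(np.uint8),cv2.RETR_EXTERNAL,cv2.CHAIN_APPROX_NONE)
    c=max(cs,key=cv2.contourArea)[:,0,:]
    P=np.array([atz(im,u,v,z)[:2] for u,v in c])*1000
    R=cv2.minAreaRect(P.astype(np.float32)); return R
f=im["frame"].astype(int); b,g,rr=f[...,0],f[...,1],f[...,2]
blue=(b>90)&(b-rr>60)
print("plate",rect(blue,.088))
for z in (.07,): print("shaker",z, rect(np.any([m["pixels"] for m in optics.masks_of("shaker","top")[:1]],0)|blue,z))
hsv=cv2.cvtColor(im["frame"],cv2.COLOR_BGR2HSV); cv2.imwrite("pics/c1.png",cv2.resize(im["frame"][170:300,300:520],None,fx=3.6,fy=3.6,interpolation=cv2.INTER_CUBIC))
cv2.imwrite("pics/c2.png",cv2.resize(si["frame"][210:480,220:430],None,fx=2.2,fy=2.2,interpolation=cv2.INTER_CUBIC))
def tri(p,q):
    o1,d1=ray(im,*p);o2,d2=ray(si,*q); A=np.c_[d1,-d2]; s=np.linalg.lstsq(A,o2-o1,rcond=None)[0]
    return (o1+s[0]*d1+o2+s[1]*d2)/2, np.linalg.norm(o1+s[0]*d1-o2-s[1]*d2)
def cen(i,box):
    x0,y0,x1,y1=box; h=cv2.cvtColor(i["frame"][y0:y1,x0:x1],cv2.COLOR_BGR2HSV)
    m=((h[...,0]<15)|(h[...,0]>172))&(h[...,1]>140)&(h[...,2]>70); v,u=np.nonzero(m); return [u.mean()+x0,v.mean()+y0],len(u)
for n,bt,bs in(("orange",(345,190,372,220),(310,222,335,256)),("knob",(338,268,358,288),(240,268,260,300))):
    p,q=cen(im,bt),cen(si,bs); print(n,p,q,tri(p[0],q[0]))
```

```text
plate ((615.1041259765625, -32.13623046875), (258.0447692871094, 209.3734588623047), 87.24614715576172)
shaker 0.07 ((583.068359375, -38.061492919921875), (297.773681640625, 332.83294677734375), 86.73335266113281)
orange ([np.float64(357.29787234042556), np.float64(204.74468085106383)], 47) ([np.float64(323.14814814814815), np.float64(231.03703703703704)], 27) (array([0.6214, 0.0002, 0.2676]), np.float64(0.0003596746494005094))
knob ([np.float64(347.2857142857143), np.float64(276.5)], 14) ([np.float64(250.4), np.float64(276.8)], 5) (array([0.4584, 0.0229, 0.1262]), np.float64(0.001128329837728633))
```

View pics/c1.png

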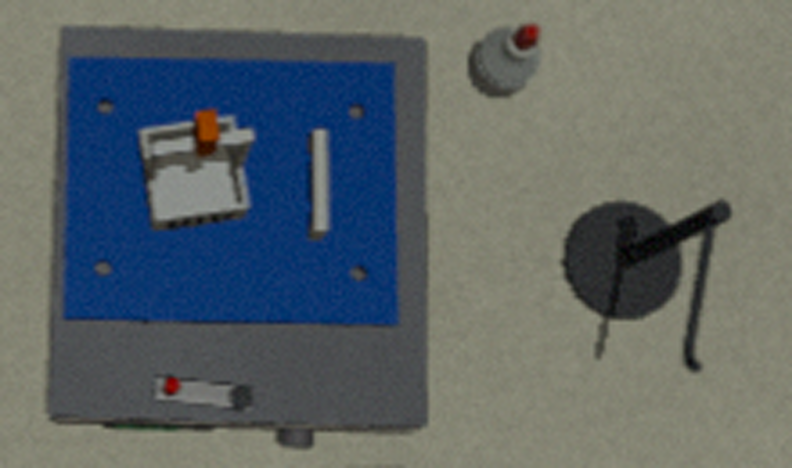

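View pics/c2.png

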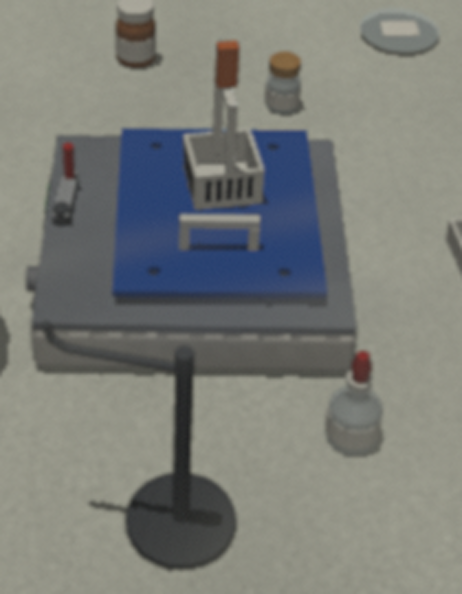

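```bash
for i in 1; do python3 -m handwheel '[{"fingers":1,"dx":0.9,"dy":0.9,"dz":0.6,"turn":-0.3},{"fingers":1,"dx":0.9,"dy":0.9,"dz":0.6,"turn":-0.3},{"fingers":1,"dx":0.9,"dy":0.9,"dz":0.6,"turn":-0.3},{"fingers":1,"dx":0.9,"dy":0.9,"dz":0.6,"turn":-0.3},{"fingers":1,"dx":0.9,"dy":0.9,"dz":0.6}]'; done
python3 -m handwheel '[{"fingers":1,"dx":0.9,"dy":0.9,"dz":0.6},{"fingers":1,"dx":0.9,"dy":0.9,"dz":0.6},{"fingers":1,"dx":0.9,"dy":0.9},{"fingers":1,"dx":0.9,"dy":0.9},{"fingers":1,"dx":0.9,"dy":0.9}]'
python3 -m handwheel '[{"fingers":1,"dx":1,"dy":1},{"fingers":1,"dx":1,"dy":1},{"fingers":1,"dx":1,"dy":1},{"fingers":1,"dx":1,"dy":1},{"fingers":1,"dx":1,"dy":1}]'
python3 - <<'E'
from h import *
np.set_printoptions(precision=4,suppress=True)
im=optics.get_image("top")
c=lambda x,y:(x/3.6+300-.36,y/3.6+170-.36)
post=atz(im,*c(722,210),.225);barend=atz(im,*c(694,366),.231); bar1=atz(im,*c(688,350),.209); bar0=atz(im,*c(708,235),.209)
base=atz(im,*c(622,260),.005); piv=atz(im,*c(241,397),.09)
print(post,barend,bar1,bar0,base,piv,np.linalg.norm((post-barend)[:2]))
for n,p in(("tl",(62,28)),("tr",(426,38)),("br",(427,420)),("bl",(50,408))): print(n,atz(im,*c(*p),.07))
print(r.observe()["ee_pos"],r.observe()["ee_rot"])
E
```

```text
[ 0.5618 -0.366   0.225 ] [ 0.4516 -0.3333  0.231 ] [ 0.4649 -0.3383  0.209 ] [ 0.5468 -0.3605  0.209 ] [ 0.5615 -0.3659  0.005 ] [ 0.451  -0.0321  0.09  ] 0.11492727071502418
tl [0.755  0.0972 0.07  ]
tr [ 0.7388 -0.1982  0.07  ]
br [ 0.43   -0.1788  0.07  ]
bl [0.4483 0.1149 0.07  ]
[ 0.1308 -0.5085  0.2387] [ 0.      0.9921  0.1256 -0.    ]validation failed for argument at $[4]...
validation failed for argument at $[0]...
validation failed for argument at $[0]...
```

```bash
python3 -m handwheel '[{"fingers":1,"dx":0.9,"dy":0.9,"dz":0.6,"turn":-0.3},{"fingers":1,"dx":0.9,"dy":0.9,"dz":0.6,"turn":-0.3},{"fingers":1,"dx":0.9,"dy":0.9,"dz":0.6,"turn":-0.3},{"fingers":1,"dx":0.9,"dy":0.9,"dz":0.6,"turn":-0.3},{"fingers":1,"dx":0.9,"dy":0.9,"dz":0.6,"turn":0}]'
python3 -m handwheel '[{"fingers":1,"dx":0.9,"dy":0.9,"dz":0.6,"turn":0},{"fingers":1,"dx":0.9,"dy":0.9,"dz":0.6,"turn":0},{"fingers":1,"dx":0.9,"dy":0.9,"dz":0,"turn":0},{"fingers":1,"dx":0.9,"dy":0.9,"dz":0,"turn":0},{"fingers":1,"dx":0.9,"dy":0.9,"dz":0,"turn":0}]'
python3 -m handwheel '[{"fingers":1,"dx":1,"dy":1,"dz":0,"turn":0},{"fingers":1,"dx":1,"dy":1,"dz":0,"turn":0},{"fingers":1,"dx":1,"dy":1,"dz":0,"turn":0},{"fingers":1,"dx":1,"dy":1,"dz":0,"turn":0},{"fingers":1,"dx":1,"dy":1,"dz":0,"turn":0}]'
python3 -m handwheel '[{"fingers":1,"dx":1,"dy":1,"dz":0,"turn":0},{"fingers":1,"dx":1,"dy":1,"dz":0,"turn":0},{"fingers":1,"dx":1,"dy":1,"dz":0,"turn":0},{"fingers":1,"dx":1,"dy":1,"dz":0,"turn":0},{"fingers":1,"dx":1,"dy":1,"dz":0,"turn":0}]'
```

```text
time_s: 1.82
ee_pos: [0.2215, -0.4175, 0.2994]
ee_rot: [0.0, 0.999, 0.053, 0.0]
wrist_force: [-0.2, 0.8, 0.7]
opening: 0.0882
time_s: 2.23
ee_pos: [0.3115, -0.3275, 0.323]
ee_rot: [0.0, 0.999, 0.054, 0.0]
wrist_force: [0.3, -0.2, 0.3]
opening: 0.0883
time_s: 2.65
ee_pos: [0.4116, -0.2273, 0.3228]
ee_rot: [0.0, 0.999, 0.054, 0.0]
wrist_force: [-0.2, -0.8, -0.4]
opening: 0.0879
time_s: 3.07
ee_pos: [0.5116, -0.1272, 0.3228]
ee_rot: [0.0, 0.999, 0.054, 0.0]
wrist_force: [0.5, -1.0, -0.3]
opening: 0.088
```

```bash
python3 -m handwheel '[{"fingers":1,"dx":0.9,"dy":1,"dz":0,"turn":0},{"fingers":1,"dx":0.9,"dy":1,"dz":0,"turn":0},{"fingers":1,"dx":0.9,"dy":1,"dz":0,"turn":0},{"fingers":1,"dx":0.9,"dy":1,"dz":0,"turn":0},{"fingers":1,"dx":0.9,"dy":1,"dz":0,"turn":0}]'
python3 -m handwheel '[{"fingers":1,"dx":0.9,"dy":1,"dz":0,"turn":0},{"fingers":1,"dx":0.0,"dy":0.35,"dz":0,"turn":0},{"fingers":1,"dx":0,"dy":0,"dz":0,"turn":0}]'
python3 - <<'E'
from h import *
np.set_printoptions(precision=4,suppress=True)
im=optics.get_image("wrist"); cv2.imwrite("pics/w1.png",im["frame"]); print(np.array(im["T"]))
h=cv2.cvtColor(im["frame"],cv2.COLOR_BGR2HSV); m=((h[...,0]<15))&(h[...,1]>150)&(h[...,2]>90)
n,l,s,c=cv2.connectedComponentsWithStats(m.astype(np.uint8))
for i in range(1,n):
    if s[i,4]>60: print(s[i],c[i],atz(im,*c[i],.26))
E
```

```text
time_s: 3.48
ee_pos: [0.6015, -0.0273, 0.3227]
ee_rot: [0.0, 0.999, 0.054, -0.0]
wrist_force: [0.2, -0.8, 0.2]
opening: 0.0882
time_s: 3.73
ee_pos: [0.6189, 0.0, 0.3221]
ee_rot: [-0.0, 0.998, 0.055, -0.0]
wrist_force: [-0.6, 0.6, -0.6]
opening: 0.0881
[[ 0.1106 -0.9497 -0.293   0.6944]
 [-0.9939 -0.106  -0.0314  0.0093]
 [-0.0012  0.2947 -0.9556  0.468 ]
 [ 0.      0.      0.      1.    ]]
[616  97  24  21 344] [629.3052 106.5494] [ 0.7135 -0.1475  0.26  ]
[ 294  213   27   61 1506] [307.4668 244.1089] [0.624 0.004 0.26 ]
[263 354  11  10  87] [267.931  358.3563] [0.5504 0.0196 0.26  ]
```

View pics/w1.png

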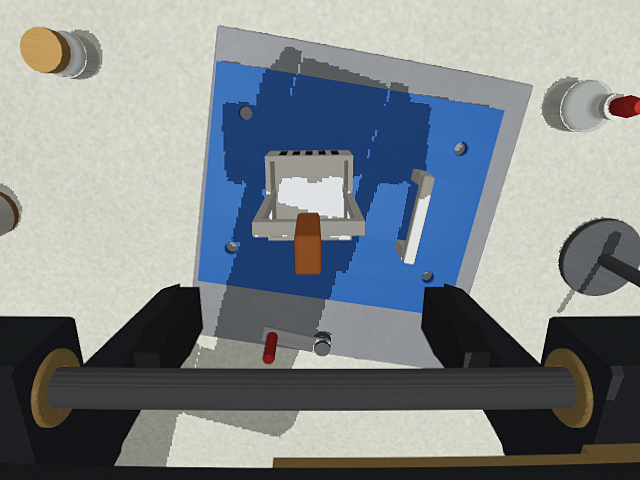

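Run:
```python
from h import *
np.set_printoptions(precision=4,suppress=True)
im=optics.get_image("wrist")
print("blk far",atz(im,308,274,.27),"low near",atz(im,307,213,.22))
for n,p,z in(("tl",(218,27),.07),("tr",(532,85),.07),("ptl",(215,61),.088),("ptr",(504,109),.088),("pbl",(198,281),.088),("piv",(322,343),.09),("h1",(246,113),.088),("h2",(460,148),.088),("h3",(231,247),.088),("h4",(427,276),.088),("hd1",(425,173),.128),("hd2",(408,262),.128)): print(n,atz(im,*p,z))
```

```text
blk far [0.6104 0.0009 0.27  ] low near [0.6304 0.0042 0.22  ]
tl [0.7538 0.099  0.07  ]
tr [ 0.7375 -0.1933  0.07  ]
ptl [0.7236 0.0962 0.088 ]
ptr [ 0.7124 -0.164   0.088 ]
pbl [0.5138 0.1047 0.088 ]
piv [ 0.4575 -0.0288  0.09  ]
h1 [0.6828 0.0664 0.088 ]
h2 [ 0.6737 -0.1315  0.088 ]
h3 [0.5541 0.0731 0.088 ]
h4 [ 0.5447 -0.1255  0.088 ]
hd1 [ 0.6522 -0.0919  0.128 ]
hd2 [ 0.5719 -0.0918  0.128 ]
```

```bash
python3 -m handwheel '[{"fingers":1,"dx":0.1,"dy":0.1,"dz":-1,"turn":0},{"fingers":1,"dx":0,"dy":0,"dz":-1,"turn":0},{"fingers":1,"dx":0,"dy":0,"dz":-1,"turn":0},{"fingers":1,"dx":0,"dy":0,"dz":-1,"turn":0},{"fingers":1,"dx":0,"dy":0,"dz":-0.6,"turn":0}]'
python3 -m handwheel '[{"fingers":-1,"dx":0,"dy":0,"dz":0,"turn":0},{"fingers":-1,"dx":0,"dy":0,"dz":0,"turn":0},{"fingers":-1,"dx":0,"dy":0,"dz":0,"turn":0},{"fingers":-1,"dx":0,"dy":0,"dz":0,"turn":0},{"fingers":-1,"dx":0,"dy":0,"dz":0,"turn":0}]'
python3 -m handwheel '[{"fingers":-1,"dx":0,"dy":0,"dz":0,"turn":0},{"fingers":-1,"dx":0,"dy":0,"dz":0,"turn":0},{"fingers":-1,"dx":0,"dy":0,"dz":0,"turn":0},{"fingers":-1,"dx":0,"dy":0,"dz":0,"turn":0}]'
```

```text
time_s: 4.25
ee_pos: [0.6196, -0.0007, 0.229]
ee_rot: [-0.0, 0.999, 0.053, -0.001]
wrist_force: [0.1, 0.5, -0.1]
opening: 0.0883
time_s: 4.67
ee_pos: [0.621, 0.0003, 0.2317]
ee_rot: [0.0, 0.999, 0.054, 0.001]
wrist_force: [-0.4, -1.1, -0.1]
opening: 0.057
time_s: 5.0
ee_pos: [0.6208, 0.0006, 0.2307]
ee_rot: [0.0, 0.999, 0.054, 0.0]
wrist_force: [-0.3, 0.0, 0.2]
opening: 0.0303
```

```bash
python3 -m handwheel '[{"fingers":-1,"dx":0,"dy":0,"dz":0,"turn":0},{"fingers":-1,"dx":0,"dy":0,"dz":0,"turn":0},{"fingers":-1,"dx":0,"dy":0,"dz":0,"turn":0},{"fingers":-1,"dx":0,"dy":0,"dz":0,"turn":0}]'
python3 -m handwheel '[{"fingers":-1,"dx":0,"dy":0,"dz":0.3,"turn":0},{"fingers":-1,"dx":0,"dy":0,"dz":0.8,"turn":0},{"fingers":-1,"dx":0,"dy":0,"dz":0.8,"turn":0},{"fingers":-1,"dx":0,"dy":0,"dz":0.8,"turn":0},{"fingers":-1,"dx":0,"dy":0,"dz":0.8,"turn":0}]'
```

```text
time_s: 5.33
ee_pos: [0.6207, 0.0005, 0.2306]
ee_rot: [-0.0, 0.999, 0.054, -0.0]
wrist_force: [0.1, -0.2, -0.4]
opening: 0.0137
time_s: 5.75
ee_pos: [0.6207, 0.0006, 0.3019]
ee_rot: [0.0, 0.999, 0.054, 0.0]
wrist_force: [-0.4, 0.9, -1.1]
opening: 0.014
```

```bash
python3 -m handwheel '[{"fingers":-1,"dx":-0.4,"dy":-0.5,"dz":0,"turn":-0.3},{"fingers":-1,"dx":-0.75,"dy":-0.98,"dz":0,"turn":-0.3},{"fingers":-1,"dx":-0.75,"dy":-0.98,"dz":0,"turn":-0.3},{"fingers":-1,"dx":-0.75,"dy":-0.98,"dz":0,"turn":-0.3},{"fingers":-1,"dx":-0.75,"dy":-0.98,"dz":0,"turn":-0.3}]'
python3 -m handwheel '[{"fingers":-1,"dx":-0.75,"dy":-0.98,"dz":0,"turn":-0.3},{"fingers":-1,"dx":-0.75,"dy":-0.98,"dz":0,"turn":-0.3},{"fingers":-1,"dx":-0.75,"dy":-0.98,"dz":0,"turn":-0.3},{"fingers":-1,"dx":-0.75,"dy":-0.98,"dz":0,"turn":-0.3},{"fingers":-1,"dx":-0.75,"dy":-0.98,"dz":0,"turn":-0.3}]'
python3 -m handwheel '[{"fingers":-1,"dx":-0.75,"dy":-0.98,"dz":0,"turn":-0.3},{"fingers":-1,"dx":-0.75,"dy":-0.98,"dz":0,"turn":0},{"fingers":-1,"dx":-0.75,"dy":-0.98,"dz":0,"turn":0},{"fingers":-1,"dx":-0.75,"dy":-0.98,"dz":0,"turn":0},{"fingers":-1,"dx":-0.75,"dy":-0.98,"dz":0,"turn":0}]'
python3 -m handwheel '[{"fingers":-1,"dx":-0.75,"dy":-0.98,"dz":0,"turn":0},{"fingers":-1,"dx":-0.4,"dy":-0.4,"dz":-0.8,"turn":0},{"fingers":-1,"dx":0,"dy":0,"dz":-0.8,"turn":0},{"fingers":-1,"dx":0,"dy":0,"dz":0,"turn":0}]'
python3 - <<'E'
from h import *
np.set_printoptions(precision=4,suppress=True)
a=optics.get_image("top");b=optics.get_image("side");w=optics.get_image("wrist")
f=np.vstack([np.hstack([a["frame"][160:300,400:560],b["frame"][300:440,180:340]])]); cv2.imwrite("pics/hk.png",np.vstack([cv2.resize(f,(800,350),interpolation=cv2.INTER_CUBIC),cv2.resize(w["frame"],(800,600))[150:400]]))
print(r.observe()["ee_pos"],r.observe()["ee_rot"])
E
```

```text
time_s: 6.17
ee_pos: [0.552, -0.0886, 0.3011]
ee_rot: [0.0, 0.999, -0.037, 0.0]
wrist_force: [-0.3, -0.2, -0.4]
opening: 0.0139
time_s: 6.58
ee_pos: [0.4769, -0.1867, 0.3012]
ee_rot: [0.0, 0.992, -0.127, 0.0]
wrist_force: [0.1, 0.2, -0.8]
opening: 0.014
time_s: 7.0
ee_pos: [0.4019, -0.2847, 0.3012]
ee_rot: [0.0, 0.99, -0.144, 0.0]
wrist_force: [-0.3, -0.5, -1.5]
opening: 0.0136
time_s: 7.33
ee_pos: [0.3787, -0.3112, 0.2666]
ee_rot: [-0.002, 0.99, -0.144, -0.002]
wrist_force: [-0.9, 0.4, -1.2]
opening: 0.0137
[ 0.3802 -0.3114  0.2698] [ 0.0004  0.9897 -0.1434  0.0004]
```

View pics/hk.png

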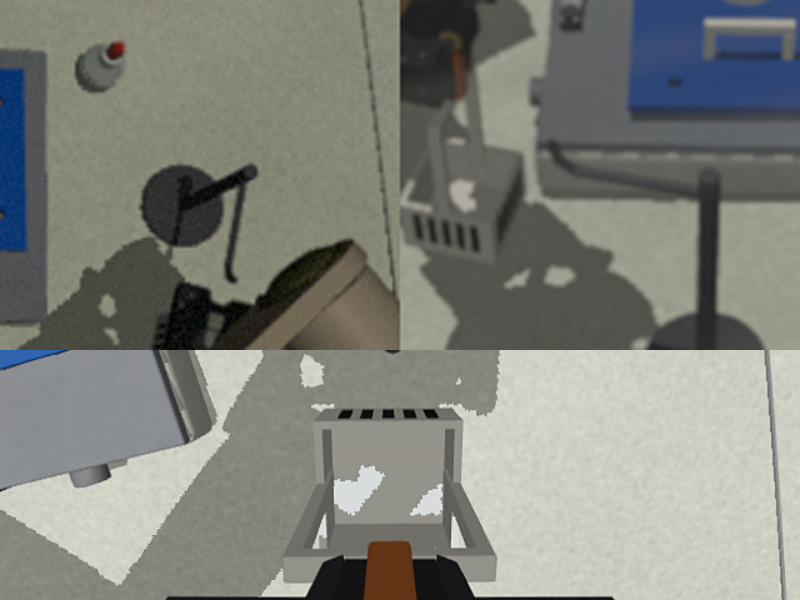

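```bash
python3 -m handwheel '[{"fingers":-1,"dx":0.83,"dy":-0.25,"dz":0,"turn":0},{"fingers":-1,"dx":0.83,"dy":-0.25,"dz":0,"turn":0},{"fingers":-1,"dx":0.83,"dy":-0.25,"dz":0,"turn":0},{"fingers":-1,"dx":0.83,"dy":-0.25,"dz":0,"turn":0},{"fingers":-1,"dx":0.83,"dy":-0.25,"dz":0,"turn":0}]'
python3 -m handwheel '[{"fingers":-1,"dx":0.83,"dy":-0.25,"dz":0,"turn":0},{"fingers":-1,"dx":0.83,"dy":-0.25,"dz":0,"turn":0},{"fingers":-1,"dx":0,"dy":0,"dz":-0.9,"turn":0},{"fingers":-1,"dx":0,"dy":0,"dz":-0.6,"turn":0},{"fingers":-1,"dx":0,"dy":0,"dz":-0.4,"turn":0}]'
python3 -m handwheel '[{"fingers":-1,"dx":0,"dy":0,"dz":-0.1,"turn":0},{"fingers":-1,"dx":0,"dy":0,"dz":-0.1,"turn":0},{"fingers":-1,"dx":0,"dy":0,"dz":0,"turn":0}]'
```

```text
time_s: 7.9
ee_pos: [0.4642, -0.3364, 0.2701]
ee_rot: [0.001, 0.99, -0.143, 0.001]
wrist_force: [0.2, -0.9, 0.3]
opening: 0.0136
time_s: 8.32
ee_pos: [0.4965, -0.346, 0.2304]
ee_rot: [-0.0, 0.99, -0.143, -0.0]
wrist_force: [0.0, -0.5, -0.3]
opening: 0.0136
time_s: 8.57
ee_pos: [0.4962, -0.3465, 0.2275]
ee_rot: [0.0, 0.99, -0.144, 0.0]
wrist_force: [0.2, -0.4, -1.0]
opening: 0.0137
```

```bash
python3 -m handwheel '[{"fingers":-1,"dx":0,"dy":0,"dz":-0.1,"turn":0},{"fingers":-1,"dx":0,"dy":0,"dz":0,"turn":0},{"fingers":-1,"dx":0,"dy":0,"dz":0,"turn":0}]'
python3 -m handwheel '[{"fingers":-1,"dx":0,"dy":0,"dz":-0.1,"turn":0},{"fingers":-1,"dx":0,"dy":0,"dz":0,"turn":0},{"fingers":-1,"dx":0,"dy":0,"dz":0,"turn":0}]'
```

```text
time_s: 8.82
ee_pos: [0.4963, -0.3467, 0.2261]
ee_rot: [0.001, 0.99, -0.144, 0.001]
wrist_force: [-0.8, 0.6, 5.0]
opening: 0.0141
time_s: 9.07
ee_pos: [0.4964, -0.3468, 0.2259]
ee_rot: [0.001, 0.99, -0.144, 0.002]
wrist_force: [-3.1, 3.3, 16.0]
opening: 0.0141
```

Contact: it rests on the hook. Release and rise.

```bash
python3 -m handwheel '[{"fingers":-1,"dx":0,"dy":0,"dz":0.1,"turn":0},{"fingers":-0.5,"dx":0,"dy":0,"dz":0,"turn":0},{"fingers":0,"dx":0,"dy":0,"dz":0,"turn":0},{"fingers":0,"dx":0,"dy":0,"dz":0,"turn":0},{"fingers":0,"dx":0,"dy":0,"dz":0,"turn":0}]'
python3 -m handwheel '[{"fingers":0,"dx":0,"dy":0,"dz":0,"turn":0},{"fingers":0,"dx":0,"dy":0,"dz":0.5,"turn":0},{"fingers":0,"dx":0,"dy":0,"dz":1,"turn":0},{"fingers":0,"dx":0,"dy":0,"dz":1,"turn":0},{"fingers":0,"dx":0,"dy":0,"dz":1,"turn":0}]'
python3 -m handwheel '[{"fingers":0,"dx":0,"dy":0,"dz":0.6,"turn":0.4},{"fingers":0,"dx":0.5,"dy":1,"dz":0,"turn":0.4},{"fingers":0,"dx":0.5,"dy":1,"dz":0,"turn":0.4},{"fingers":0,"dx":0.5,"dy":1,"dz":0,"turn":0.4},{"fingers":0,"dx":0.5,"dy":1,"dz":0,"turn":0.35}]'
python3 -m handwheel '[{"fingers":0,"dx":0.5,"dy":1,"dz":0,"turn":0},{"fingers":0,"dx":0.5,"dy":1,"dz":0,"turn":0},{"fingers":0,"dx":0.5,"dy":1,"dz":0,"turn":0},{"fingers":0,"dx":0.5,"dy":1,"dz":0,"turn":0},{"fingers":0,"dx":0.5,"dy":1,"dz":0,"turn":0}]'
python3 -m handwheel '[{"fingers":0,"dx":0.5,"dy":1,"dz":0,"turn":0},{"fingers":0,"dx":0.5,"dy":1,"dz":0,"turn":0},{"fingers":0,"dx":0.4,"dy":1,"dz":0,"turn":0},{"fingers":0,"dx":0,"dy":0,"dz":0,"turn":0}]'
python3 - <<'E'
from h import *
np.set_printoptions(precision=4,suppress=True)
a=optics.get_image("top");b=optics.get_image("side");w=optics.get_image("wrist")
cv2.imwrite("pics/w3.png",w["frame"])
f=np.hstack([a["frame"][180:300,420:520],b["frame"][320:440,200:300]]); f=cv2.resize(f,(640,384),interpolation=cv2.INTER_CUBIC)
cv2.imwrite("pics/v3.png",np.vstack([f,w["frame"]])[:600] if 0 else np.hstack([cv2.resize(f,(320,480)) if 0 else np.vstack([cv2.resize(a["frame"][180:300,420:520],(280,240)),cv2.resize(b["frame"][320:440,200:300],(280,240))]),cv2.resize(w["frame"],(520,480)) if 0 else w["frame"][:, 60:580]]))
print(r.observe()["ee_pos"],r.observe()["ee_rot"])
E
```

```text
time_s: 9.48
ee_pos: [0.4959, -0.3464, 0.2243]
ee_rot: [-0.0, 0.99, -0.144, -0.0]
wrist_force: [-0.5, 0.7, 0.0]
opening: 0.0383
time_s: 9.9
ee_pos: [0.4959, -0.3464, 0.2964]
ee_rot: [0.0, 0.99, -0.144, 0.0]
wrist_force: [0.1, -1.0, 0.2]
opening: 0.0442
time_s: 10.32
ee_pos: [0.5363, -0.2656, 0.3076]
ee_rot: [0.0, 1.0, -0.026, 0.0]
wrist_force: [-0.7, 0.8, -0.1]
opening: 0.0443
time_s: 10.73
ee_pos: [0.5864, -0.1654, 0.3076]
ee_rot: [0.0, 1.0, -0.027, 0.0]
wrist_force: [-0.3, 0.1, -0.6]
opening: 0.0439
time_s: 11.07
ee_pos: [0.6149, -0.1032, 0.3074]
ee_rot: [-0.0, 1.0, -0.025, 0.0]
wrist_force: [-0.5, 0.3, 0.1]
opening: 0.044
[ 0.6138 -0.107   0.3071] [ 0.0002  0.9996 -0.0271  0.0001]
```

View pics/v3.png

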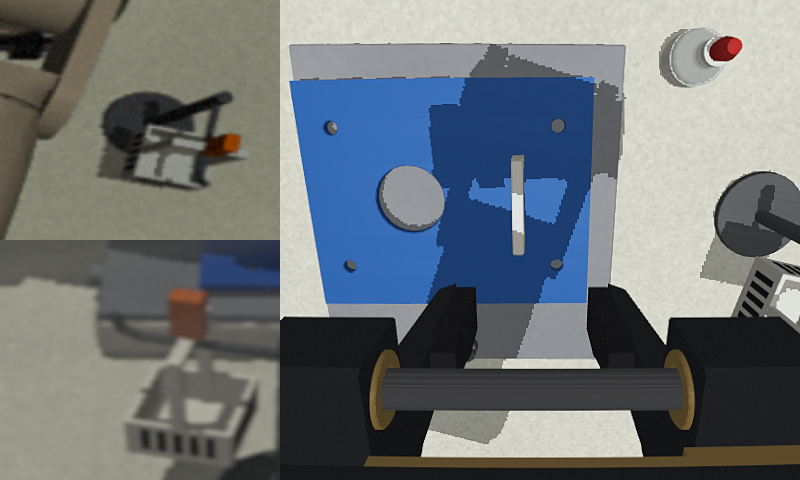

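Run:
```python
from h import *
np.set_printoptions(precision=4,suppress=True)
im=optics.get_image("wrist")
g=cv2.cvtColor(im["frame"],cv2.COLOR_BGR2GRAY)
def fit(ob,P):
    ob=np.array(ob);P=np.array(P)[:,:2];A=[];y=[]
    mo,mp=ob.mean(0),P.mean(0);H=(ob-mo).T@(P-mp);th=np.arctan2(H[0,1]-H[1,0],H[0,0]+H[1,1]);c,s=np.cos(th),np.sin(th)
    t=mp-np.array([[c,-s],[s,c]])@mo; res=P-(ob@np.array([[c,-s],[s,c]]).T+t); return t,th,res*1000
pl=[atz(im,*p,.088) for p in((70,80),(374,77),(368,303),(107,303),(111,128),(338,126),(130,266),(337,265))]
print("plate",fit([(.105,.13),(.105,-.13),(-.105,-.13),(-.105,.13),(.065,.1),(.065,-.1),(-.065,.1),(-.065,-.1)],pl))
sh=[atz(im,*p,.07) for p in((70,45),(406,46),(389,357))]
print(sh); print("sh",fit([(.16,.15),(.16,-.15),(-.16,-.15)],sh))
print("bar", atz(im,297,157,.128),atz(im,297,254,.128),"open",atz(im,191,197,.08))
# pins seen inside holes
cv2.imwrite("pics/holes.png",np.vstack([np.hstack([cv2.resize(im["frame"][y-16:y+16,x-16:x+16],(300,300),interpolation=cv2.INTER_CUBIC) for x,y in row]) for row in (((111,128),(338,126)),((130,266),(337,265)))]))
```

```text
plate (array([ 0.6132, -0.0299]), np.float64(-0.04728439584229718), array([[ 0.3038, -0.3847],
       [-0.3164,  1.0111],
       [-0.4253, -0.9529],
       [ 0.5453, -0.748 ],
       [-0.1321, -0.352 ],
       [-0.3768,  0.8926],
       [ 0.1868,  0.3044],
       [ 0.2147,  0.2295]]))
[array([0.755 , 0.0985, 0.07  ]), array([ 0.7368, -0.1945,  0.07  ]), array([ 0.426 , -0.1802,  0.07  ])]
sh (array([ 0.5886, -0.0394]), np.float64(-0.05190906300052409), array([[-1.1678, -3.6032],
       [-3.7877,  2.9414],
       [ 4.9555,  0.6618]]))
bar [ 0.6528 -0.0964  0.128 ] [ 0.5715 -0.0912  0.128 ] open [0.6159 0.0069 0.08  ]
```

View pics/holes.png

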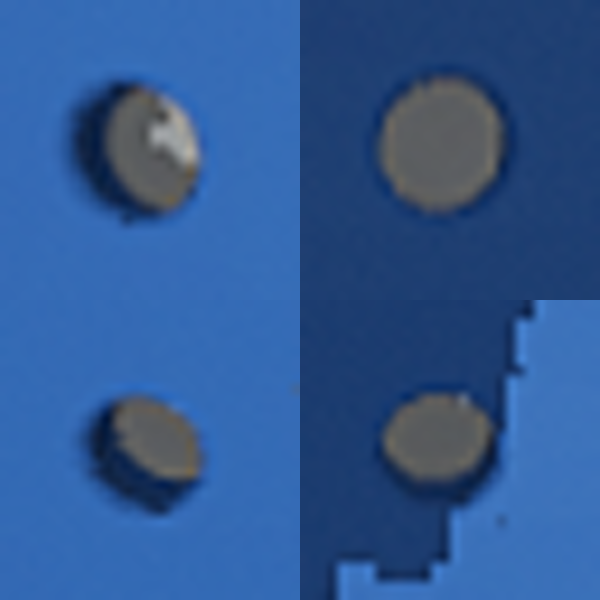

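```bash
python3 -m handwheel '[{"fingers":0,"dx":-0.15,"dy":0.62,"dz":-1,"turn":0},{"fingers":0,"dx":0,"dy":0,"dz":-1,"turn":0},{"fingers":0,"dx":0,"dy":0,"dz":-1,"turn":0},{"fingers":0,"dx":0,"dy":0,"dz":-1,"turn":0},{"fingers":0,"dx":0,"dy":0,"dz":-1,"turn":0}]'
python3 -m handwheel '[{"fingers":0,"dx":0,"dy":0,"dz":-1,"turn":0},{"fingers":0,"dx":0,"dy":0,"dz":-1,"turn":0},{"fingers":0,"dx":0,"dy":0,"dz":-1,"turn":0},{"fingers":0,"dx":0,"dy":0,"dz":-1,"turn":0},{"fingers":0,"dx":0,"dy":0,"dz":-0.9,"turn":0}]'
python3 -m handwheel '[{"fingers":0,"dx":0,"dy":0,"dz":-0.3,"turn":0},{"fingers":-1,"dx":0,"dy":0,"dz":0,"turn":0},{"fingers":-1,"dx":0,"dy":0,"dz":0,"turn":0},{"fingers":-1,"dx":0,"dy":0,"dz":0,"turn":0},{"fingers":-1,"dx":0,"dy":0,"dz":0,"turn":0}]'
python3 -m handwheel '[{"fingers":-1,"dx":0,"dy":0,"dz":0,"turn":0},{"fingers":-1,"dx":0,"dy":0,"dz":0,"turn":0},{"fingers":-1,"dx":0,"dy":0,"dz":0,"turn":0}]'
```

```text
time_s: 11.68
ee_pos: [0.6106, -0.0952, 0.2061]
ee_rot: [0.0, 1.0, -0.028, 0.0]
wrist_force: [0.0, 0.7, -0.5]
opening: 0.0435
time_s: 12.1
ee_pos: [0.6105, -0.0953, 0.1078]
ee_rot: [0.0, 1.0, -0.028, -0.0]
wrist_force: [-0.4, -0.2, -0.1]
opening: 0.044
time_s: 12.52
ee_pos: [0.6115, -0.0944, 0.104]
ee_rot: [0.0, 1.0, -0.027, 0.001]
wrist_force: [-0.1, 0.1, 0.5]
opening: 0.0197
time_s: 12.77
ee_pos: [0.6113, -0.0941, 0.1034]
ee_rot: [0.0, 1.0, -0.027, 0.001]
wrist_force: [-1.3, 0.2, 3.2]
opening: 0.0092
```

```bash
python3 -m handwheel '[{"fingers":-1,"dx":-0.25,"dy":-0.1,"dz":0,"turn":0},{"fingers":-1,"dx":-0.25,"dy":-0.1,"dz":0,"turn":0},{"fingers":-1,"dx":-0.25,"dy":-0.1,"dz":0,"turn":0},{"fingers":-1,"dx":-0.25,"dy":-0.1,"dz":0,"turn":0},{"fingers":-1,"dx":0,"dy":0,"dz":0,"turn":0}]'
python3 -m handwheel '[{"fingers":-1,"dx":-0.1,"dy":-0.05,"dz":-0.05,"turn":0},{"fingers":-1,"dx":0,"dy":0,"dz":-0.05,"turn":0},{"fingers":-1,"dx":0,"dy":0,"dz":0,"turn":0}]'
python3 -m handwheel '[{"fingers":-1,"dx":-0.1,"dy":-0.03,"dz":-0.05,"turn":0},{"fingers":-1,"dx":0,"dy":0,"dz":0,"turn":0},{"fingers":-1,"dx":0,"dy":0,"dz":0,"turn":0}]'
```

```text
time_s: 13.18
ee_pos: [0.5901, -0.1023, 0.1025]
ee_rot: [-0.0, 1.0, -0.027, -0.0]
wrist_force: [-1.2, -0.6, -2.2]
opening: 0.0097
time_s: 13.43
ee_pos: [0.5882, -0.1029, 0.0997]
ee_rot: [-0.0, 1.0, -0.027, -0.001]
wrist_force: [-1.0, 2.0, -5.0]
opening: 0.0086
time_s: 13.68
ee_pos: [0.5868, -0.1033, 0.0994]
ee_rot: [-0.0, 1.0, -0.027, -0.0]
wrist_force: [-0.0, 3.6, -5.9]
opening: 0.0095
```

```bash
python3 -m handwheel '[{"fingers":-1,"dx":0,"dy":0,"dz":-0.1,"turn":0},{"fingers":-1,"dx":0,"dy":0,"dz":-0.1,"turn":0},{"fingers":-1,"dx":0,"dy":0,"dz":0,"turn":0}]'
python3 -m handwheel '[{"fingers":-1,"dx":0,"dy":0,"dz":-0.1,"turn":0},{"fingers":-1,"dx":0,"dy":0,"dz":0,"turn":0},{"fingers":-1,"dx":0,"dy":0,"dz":0,"turn":0}]'
```

```text
time_s: 13.93
ee_pos: [0.587, -0.1039, 0.0954]
ee_rot: [0.0, 1.0, -0.027, -0.0]
wrist_force: [0.2, 0.9, -3.2]
opening: 0.0091
time_s: 14.18
ee_pos: [0.5871, -0.1039, 0.0938]
ee_rot: [0.0, 1.0, -0.027, 0.0]
wrist_force: [-0.1, -0.1, -2.5]
opening: 0.0094
```

```bash
python3 -m handwheel '[{"fingers":-1,"dx":0,"dy":0,"dz":-0.07,"turn":0},{"fingers":-1,"dx":0,"dy":0,"dz":-0.05,"turn":0},{"fingers":-1,"dx":0,"dy":0,"dz":0,"turn":0}]'
python3 -m handwheel '[{"fingers":0,"dx":0,"dy":0,"dz":0,"turn":0},{"fingers":0,"dx":0,"dy":0,"dz":0,"turn":0},{"fingers":0,"dx":0,"dy":0,"dz":0,"turn":0},{"fingers":0,"dx":0,"dy":0,"dz":0.1,"turn":0},{"fingers":0,"dx":0,"dy":0,"dz":0.5,"turn":0}]'
python3 -m handwheel '[{"fingers":0,"dx":0,"dy":0,"dz":1,"turn":0},{"fingers":0,"dx":0,"dy":0,"dz":1,"turn":0},{"fingers":0,"dx":0,"dy":0,"dz":1,"turn":0},{"fingers":0,"dx":0,"dy":0,"dz":1,"turn":0},{"fingers":0,"dx":0,"dy":0.5,"dz":1,"turn":0}]'
python3 -m handwheel '[{"fingers":-1,"dx":0,"dy":1,"dz":1,"turn":0},{"fingers":-1,"dx":0,"dy":1,"dz":1,"turn":0},{"fingers":-1,"dx":0,"dy":1,"dz":1,"turn":0},{"fingers":-1,"dx":0,"dy":1,"dz":1,"turn":0},{"fingers":-1,"dx":0,"dy":0,"dz":0,"turn":0}]'
python3 - <<'E'
from h import *
w=optics.get_image("wrist"); s=optics.get_image("side")
cv2.imwrite("pics/p4.png",np.hstack([w["frame"][:, 40:520],cv2.resize(s["frame"][255:385,225:385],(320,260)) if 0 else np.vstack([cv2.resize(s["frame"][255:385,225:385],(320,260)),np.zeros((220,320,3),np.uint8)])]))
print(r.observe()["ee_pos"],r.observe()["ee_rot"])
E
```

```text
time_s: 14.43
ee_pos: [0.5872, -0.1039, 0.0935]
ee_rot: [0.0, 1.0, -0.027, 0.001]
wrist_force: [-7.6, 1.5, 12.8]
opening: 0.0095
time_s: 14.85
ee_pos: [0.5863, -0.1034, 0.1023]
ee_rot: [-0.001, 1.0, -0.027, -0.001]
wrist_force: [-0.2, 0.2, -1.1]
opening: 0.0408
time_s: 15.27
ee_pos: [0.587, -0.0947, 0.2051]
ee_rot: [0.0, 1.0, -0.028, 0.0]
wrist_force: [0.5, -1.3, -0.4]
opening: 0.0443
time_s: 15.68
ee_pos: [0.5878, -0.0109, 0.2884]
ee_rot: [0.0, 1.0, -0.026, 0.004]
wrist_force: [-0.4, 0.2, 0.3]
opening: 0.013
[ 0.58701034 -0.0134927   0.28391013] [ 2.61386307e-04  9.99647460e-01 -2.65415722e-02  6.57171983e-04]
```

View pics/p4.png

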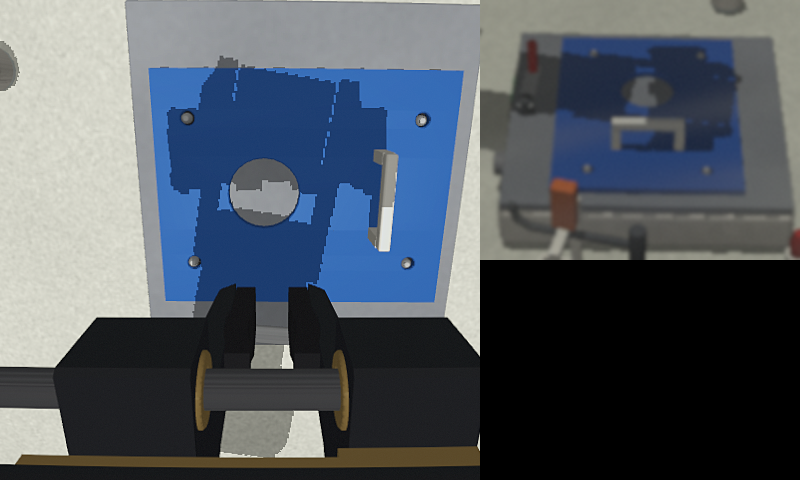

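```bash
cat > fit.py <<'E'
from h import *
def fit(ob,P):
    ob=np.array(ob);P=np.array(P)[:,:2]
    mo,mp=ob.mean(0),P.mean(0);H=(ob-mo).T@(P-mp);th=np.arctan2(H[0,1]-H[1,0],H[0,0]+H[1,1]);c,s=np.cos(th),np.sin(th)
    t=mp-np.array([[c,-s],[s,c]])@mo; res=P-(ob@np.array([[c,-s],[s,c]]).T+t); return t,th,np.abs(res).max()*1000
E
python3 - <<'E'
from fit import *
np.set_printoptions(precision=4,suppress=True)
im=optics.get_image("wrist")
pl=[atz(im,*p,.078) for p in((189,68),(503,71),(475,302),(205,300))]
print(fit([(.105,.13),(.105,-.13),(-.105,-.13),(-.105,.13)],pl))
pn=[atz(im,*p,.08) for p in((227,118),(462,120),(447,263),(234,262))]
t,th,e=fit([(.065,.1),(.065,-.1),(-.065,-.1),(-.065,.1)],pn);print(t,th,e)
c,s=np.cos(th),np.sin(th);R=np.array([[c,-s],[s,c]])
k=np.array([.4584,.0229]);q=R.T@(k-t);print("knob shaker frame",q,"well",t+R@[0,.035],"angle",np.arctan2(q[0]+.14,q[1]))
for a in (.1,.2,.4,.8,1.2,1.57): print(a,"knob",t+R@[-.14+.055*np.sin(a),.055*np.cos(a)])
top=optics.get_image("top")
hs=cv2.cvtColor(top["frame"],cv2.COLOR_BGR2HSV);m=((hs[...,0]<12)|(hs[...,0]>170))&(hs[...,1]>140);v,u=np.nonzero(m[260:295,330:375]);print(len(u),atz(top,u.mean()+330,v.mean()+260,.126))
E
```

```text
(array([ 0.5885, -0.0404]), np.float64(-0.05875542002931432), np.float64(2.81744862486108))
[ 0.5891 -0.0397] -0.05847328252775195 2.372957090843647
knob shaker frame [-0.1342  0.0548] well [ 0.5912 -0.0047] angle 0.1063172364193988
0.1 knob [0.458  0.0228]
0.2 knob [0.4634 0.0217]
0.4 knob [0.4737 0.0178]
0.8 knob [0.491  0.0045]
1.2 knob [ 0.5017 -0.0146]
1.57 knob [ 0.5043 -0.0346]
0 [nan nan nan]<stdin>:12: RuntimeWarning: Mean of empty slice.
  ret = ret.dtype.type(ret / rcount)
```

```bash
python3 -m handwheel '[{"fingers":-1,"dx":-0.9,"dy":0.25,"dz":0,"turn":0},{"fingers":-1,"dx":-0.9,"dy":0.25,"dz":0,"turn":0},{"fingers":-1,"dx":-0.9,"dy":0.25,"dz":0,"turn":0},{"fingers":-1,"dx":-0.9,"dy":0.25,"dz":0,"turn":0},{"fingers":-1,"dx":-0.9,"dy":0.25,"dz":0,"turn":0}]'
python3 -m handwheel '[{"fingers":-1,"dx":-0.9,"dy":0.25,"dz":0,"turn":0},{"fingers":-1,"dx":-0.9,"dy":0.25,"dz":0,"turn":0},{"fingers":-1,"dx":-0.9,"dy":0.25,"dz":0,"turn":0},{"fingers":-1,"dx":-1,"dy":0.2,"dz":-1,"turn":0},{"fingers":-1,"dx":0,"dy":0,"dz":-1,"turn":0}]'
python3 -m handwheel '[{"fingers":-1,"dx":0,"dy":0,"dz":-1,"turn":0},{"fingers":-1,"dx":0,"dy":0,"dz":-1,"turn":0},{"fingers":-1,"dx":0,"dy":0,"dz":-1,"turn":0},{"fingers":-1,"dx":0,"dy":0,"dz":-1,"turn":0},{"fingers":-1,"dx":0,"dy":0,"dz":-1,"turn":0}]'
python3 -m handwheel '[{"fingers":-1,"dx":0,"dy":0,"dz":-1,"turn":0},{"fingers":-1,"dx":0,"dy":0,"dz":-1,"turn":0},{"fingers":-1,"dx":0,"dy":0,"dz":0,"turn":0}]'
```

```text
time_s: 16.3
ee_pos: [0.4958, 0.0107, 0.2821]
ee_rot: [-0.0, 1.0, -0.028, -0.001]
wrist_force: [0.0, -0.3, -0.0]
opening: 0.0003
time_s: 16.72
ee_pos: [0.4208, 0.0303, 0.2427]
ee_rot: [0.0, 1.0, -0.027, -0.0]
wrist_force: [1.0, -0.8, -0.4]
opening: 0.0001
time_s: 17.13
ee_pos: [0.4223, 0.0297, 0.1416]
ee_rot: [-0.0, 1.0, -0.028, -0.001]
wrist_force: [-0.5, 0.1, -1.0]
opening: 0.0004
time_s: 17.38
ee_pos: [0.4207, 0.03, 0.0999]
ee_rot: [-0.001, 1.0, -0.028, -0.004]
wrist_force: [0.6, 0.4, -0.4]
opening: 0.0001
```

```bash
python3 -m handwheel '[{"fingers":-1,"dx":0.5,"dy":0,"dz":0,"turn":0},{"fingers":-1,"dx":0.5,"dy":0,"dz":0,"turn":0},{"fingers":-1,"dx":0.5,"dy":-0.1,"dz":0,"turn":0},{"fingers":-1,"dx":0.5,"dy":-0.1,"dz":0,"turn":0},{"fingers":-1,"dx":0.5,"dy":-0.2,"dz":0,"turn":0}]'
python3 -m handwheel '[{"fingers":-1,"dx":0.3,"dy":0,"dz":0,"turn":0},{"fingers":-1,"dx":0.35,"dy":-0.35,"dz":0,"turn":0},{"fingers":-1,"dx":0.35,"dy":-0.4,"dz":0,"turn":0},{"fingers":-1,"dx":0.35,"dy":-0.4,"dz":0,"turn":0},{"fingers":-1,"dx":0.35,"dy":-0.4,"dz":0,"turn":0}]'
python3 -m handwheel '[{"fingers":-1,"dx":0,"dy":0,"dz":0,"turn":0},{"fingers":-1,"dx":0,"dy":0,"dz":0,"turn":0}]'
python3 - <<'E'
from h import *
s=optics.get_image("side")
w=optics.get_image("wrist")
cv2.imwrite("pics/l5.png",np.hstack([cv2.resize(w["frame"],(400,300)),cv2.resize(s["frame"][250:390,210:396],(400,300))]))
E
```

```text
time_s: 17.8
ee_pos: [0.4725, 0.0215, 0.1035]
ee_rot: [0.0, 1.0, -0.027, -0.001]
wrist_force: [-4.3, -3.7, -0.8]
opening: 0.0004
time_s: 18.22
ee_pos: [0.5078, -0.0098, 0.1036]
ee_rot: [-0.0, 1.0, -0.027, 0.0]
wrist_force: [-0.6, 1.1, -0.0]
opening: 0.0006
time_s: 18.38
ee_pos: [0.5073, -0.0093, 0.1033]
ee_rot: [0.0, 1.0, -0.028, 0.0]
wrist_force: [0.2, 0.3, -0.5]
opening: 0.0006
```

View pics/l5.png

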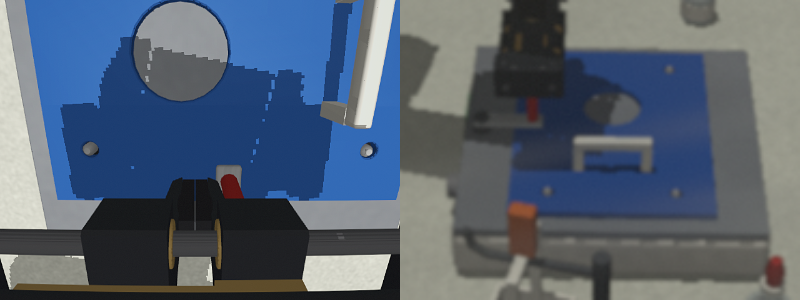

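```bash
python3 -m handwheel '[{"fingers":-1,"dx":0,"dy":-0.15,"dz":0,"turn":0},{"fingers":-1,"dx":0,"dy":-0.15,"dz":0,"turn":0},{"fingers":-1,"dx":0,"dy":0,"dz":0,"turn":0}]'
python3 -m handwheel '[{"fingers":-1,"dx":0,"dy":-0.1,"dz":0,"turn":0},{"fingers":-1,"dx":0,"dy":0,"dz":0,"turn":0},{"fingers":-1,"dx":0,"dy":0,"dz":0,"turn":0}]'
```

```text
time_s: 18.73
ee_pos: [0.5067, -0.0123, 0.1034]
ee_rot: [-0.002, 1.0, -0.027, -0.0]
wrist_force: [1.7, 15.9, 1.3]
opening: 0.0003
time_s: 18.98
ee_pos: [0.5067, -0.0127, 0.1034]
ee_rot: [-0.004, 1.0, -0.027, -0.0]
wrist_force: [2.5, 26.3, 2.9]
opening: 0.0005
```

```bash
python3 -m handwheel '[{"fingers":-1,"dx":0,"dy":0.5,"dz":0,"turn":0},{"fingers":-1,"dx":0,"dy":0.5,"dz":0.5,"turn":0},{"fingers":1,"dx":0,"dy":0,"dz":1,"turn":0.2},{"fingers":1,"dx":0,"dy":0,"dz":1,"turn":0.2},{"fingers":1,"dx":0,"dy":0.5,"dz":1,"turn":0.05}]'
python3 -m handwheel '[{"fingers":1,"dx":0.1,"dy":1,"dz":1,"turn":0},{"fingers":1,"dx":0.1,"dy":1,"dz":1,"turn":0},{"fingers":1,"dx":0.1,"dy":1,"dz":1,"turn":0},{"fingers":1,"dx":0.1,"dy":1,"dz":1,"turn":0},{"fingers":1,"dx":0.1,"dy":1,"dz":0.5,"turn":0}]'
python3 -m handwheel '[{"fingers":1,"dx":0.1,"dy":1,"dz":0,"turn":0},{"fingers":1,"dx":0.1,"dy":1,"dz":0,"turn":0},{"fingers":1,"dx":0.1,"dy":1,"dz":0,"turn":0},{"fingers":1,"dx":0.1,"dy":1,"dz":0,"turn":0},{"fingers":1,"dx":0.1,"dy":1,"dz":0,"turn":0}]'
python3 -m handwheel '[{"fingers":1,"dx":0.1,"dy":1,"dz":0,"turn":0},{"fingers":1,"dx":0.1,"dy":1,"dz":0,"turn":0},{"fingers":1,"dx":0.1,"dy":1,"dz":0,"turn":0},{"fingers":1,"dx":0.1,"dy":1,"dz":0,"turn":0},{"fingers":1,"dx":0,"dy":0.5,"dz":0,"turn":0}]'
python3 -m handwheel '[{"fingers":1,"dx":0,"dy":0.7,"dz":0,"turn":0},{"fingers":1,"dx":0,"dy":0.7,"dz":0,"turn":0},{"fingers":1,"dx":0,"dy":0,"dz":0,"turn":0}]'
python3 - <<'E'
from h import *
np.set_printoptions(precision=4,suppress=True)
w=optics.get_image("wrist"); t=optics.get_image("top"); s=optics.get_image("side")
for c in("wrist","top","side"): print(c,[(round(b["score"],2),np.round(b["centre"],4)) for b in optics.boxes_of("bottle_mid",c)[:2]])
for n,i in(("wrist",w),):
    for m in optics.masks_of("bottle_mid",n)[:1]:
        v,u=np.nonzero(m["pixels"]); print(n,u.min(),u.max(),v.min(),v.max())
cv2.imwrite("pics/b6.png",np.hstack([cv2.resize(w["frame"],(480,360)),cv2.resize(s["frame"][250:390,210:330],(309,360))]))
print(r.observe()["ee_pos"],r.observe()["ee_rot"])
E
```

```text
time_s: 19.4
ee_pos: [0.507, 0.0128, 0.175]
ee_rot: [0.0, 1.0, 0.0, 0.0]
wrist_force: [-1.6, -0.5, 0.1]
opening: 0.0184
time_s: 19.82
ee_pos: [0.5172, 0.1145, 0.2667]
ee_rot: [0.0, 1.0, -0.0, 0.002]
wrist_force: [-0.2, 1.2, 1.0]
opening: 0.0516
time_s: 20.23
ee_pos: [0.5267, 0.2145, 0.2642]
ee_rot: [0.0, 1.0, -0.0, 0.0]
wrist_force: [-0.0, 0.5, 0.3]
opening: 0.0845
time_s: 20.65
ee_pos: [0.5346, 0.3053, 0.2639]
ee_rot: [-0.0, 1.0, 0.001, 0.0]
wrist_force: [-0.3, 0.8, -1.4]
opening: 0.0882
time_s: 20.9
ee_pos: [0.5344, 0.3329, 0.2636]
ee_rot: [-0.0, 1.0, 0.001, 0.0]
wrist_force: [-1.4, 1.4, -0.0]
opening: 0.0881
wrist [(0.8, array([0.5456, 0.3681, 0.0862]))]
top [(0.63, array([0.5354, 0.3803, 0.0847]))]
side [(0.92, array([0.5318, 0.3506, 0.0547]))]
wrist 236 300 157 229
[0.5351 0.3306 0.2635] [ 0.      1.     -0.0005  0.0001]
```

View pics/b6.png

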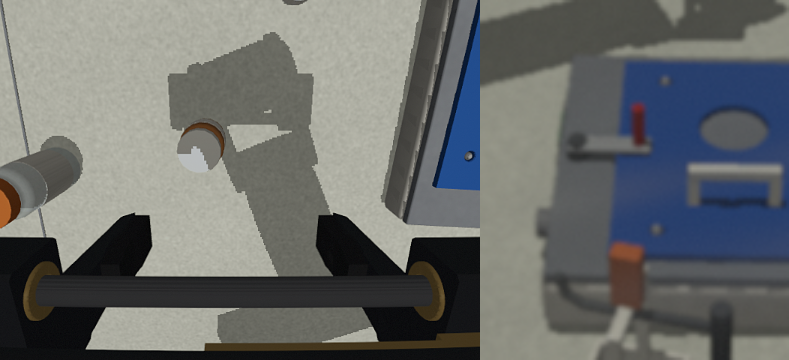

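Run:
```python
from h import *
np.set_printoptions(precision=4,suppress=True)
w=optics.get_image("wrist"); f=w["frame"][140:240,220:320]
h=cv2.cvtColor(f,cv2.COLOR_BGR2HSV); 
cv2.imwrite("pics/cap.png",cv2.resize(f,(600,600),interpolation=cv2.INTER_CUBIC))
for p in((266.7,201),(266.7,229),(236,201),(298,201)): print(p,atz(w,*p,.086))
# project candidates: cap circle radius 24 at z .086, body r27 at z 0/.05
m=optics.masks_of("bottle_mid","wrist")[0]["pixels"]
best=[]
a=np.linspace(0,2*np.pi,40)
for x in np.arange(.52,.561,.002):
  for y in np.arange(.345,.386,.002):
    P=[(x+R*np.cos(t),y+R*np.sin(t),z) for R,z in((.024,.086),(.024,.066),(.027,.05),(.027,0)) for t in a]
    hull=cv2.convexHull(np.array([proj(w,p) for p in P],np.float32)).astype(np.int32)
    k=np.zeros(m.shape,np.uint8); cv2.fillPoly(k,[hull],1); k=k>0
    best.append(((k&m).sum()/(k|m).sum(),x,y))
print(sorted(best)[-3:])
```

```text
(266.7, 201) [0.5384 0.3682 0.086 ]
(266.7, 229) [0.5147 0.369  0.086 ]
(236, 201) [0.5384 0.3932 0.086 ]
(298, 201) [0.5384 0.3429 0.086 ]
[(np.float64(0.9239074550128534), np.float64(0.536), np.float64(0.371)), (np.float64(0.9345407503234152), np.float64(0.538), np.float64(0.371)), (np.float64(0.945511157239232), np.float64(0.536), np.float64(0.373))]
```

View pics/cap.png

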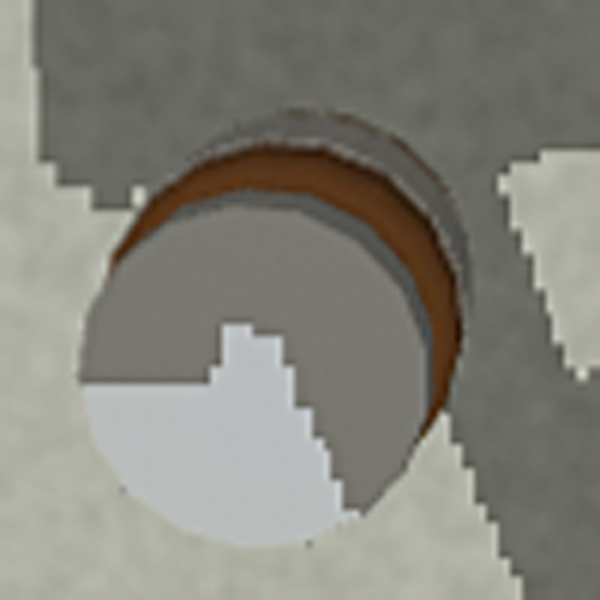

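```bash
python3 -m handwheel '[{"fingers":1,"dx":0.1,"dy":1,"dz":0,"turn":0},{"fingers":1,"dx":0,"dy":1,"dz":0,"turn":0},{"fingers":1,"dx":0,"dy":0.03,"dz":-1,"turn":0},{"fingers":1,"dx":0,"dy":0,"dz":-1,"turn":0},{"fingers":1,"dx":0,"dy":0,"dz":-1,"turn":0}]'
python3 -m handwheel '[{"fingers":1,"dx":0,"dy":0,"dz":-1,"turn":0},{"fingers":1,"dx":0,"dy":0,"dz":-1,"turn":0},{"fingers":1,"dx":0,"dy":0,"dz":-1,"turn":0},{"fingers":1,"dx":0,"dy":0,"dz":-1,"turn":0},{"fingers":1,"dx":0,"dy":0,"dz":0,"turn":0}]'
```

```text
time_s: 21.77
ee_pos: [0.5369, 0.3721, 0.2025]
ee_rot: [-0.0, 1.0, 0.0, 0.0]
wrist_force: [-0.1, 0.4, -0.2]
opening: 0.0878
time_s: 22.18
ee_pos: [0.5355, 0.371, 0.1193]
ee_rot: [0.001, 1.0, -0.0, -0.003]
wrist_force: [-0.6, 0.5, -0.7]
opening: 0.0881
```

```bash
python3 -m handwheel '[{"fingers":1,"dx":0,"dy":0,"dz":-1,"turn":0},{"fingers":1,"dx":0,"dy":0,"dz":-1,"turn":0},{"fingers":1,"dx":0,"dy":0,"dz":-1,"turn":0},{"fingers":1,"dx":0,"dy":0,"dz":-1,"turn":0},{"fingers":1,"dx":0,"dy":0,"dz":-1,"turn":0}]'
python3 -m handwheel '[{"fingers":-1,"dx":0,"dy":0,"dz":0,"turn":0},{"fingers":-1,"dx":0,"dy":0,"dz":0,"turn":0},{"fingers":-1,"dx":0,"dy":0,"dz":0,"turn":0},{"fingers":-1,"dx":0,"dy":0,"dz":0,"turn":0},{"fingers":-1,"dx":0,"dy":0,"dz":0,"turn":0}]'
python3 -m handwheel '[{"fingers":-1,"dx":0,"dy":0,"dz":0,"turn":0},{"fingers":-1,"dx":0,"dy":0,"dz":0,"turn":0},{"fingers":-1,"dx":0,"dy":0,"dz":0,"turn":0}]'
```

```text
time_s: 22.6
ee_pos: [0.5376, 0.3721, 0.0238]
ee_rot: [-0.0, 1.0, -0.0, 0.001]
wrist_force: [-1.1, 0.0, 0.1]
opening: 0.0882
time_s: 23.02
ee_pos: [0.5376, 0.3722, 0.0249]
ee_rot: [-0.001, 1.0, -0.0, 0.001]
wrist_force: [-0.0, 0.6, -0.3]
opening: 0.057
time_s: 23.27
ee_pos: [0.5375, 0.3721, 0.0247]
ee_rot: [-0.0, 1.0, -0.0, 0.001]
wrist_force: [-1.4, -1.6, 6.9]
opening: 0.0529
```

```bash
python3 -m handwheel '[{"fingers":-1,"dx":0,"dy":0,"dz":0.5,"turn":0},{"fingers":-1,"dx":0,"dy":0,"dz":1,"turn":0},{"fingers":-1,"dx":0,"dy":0,"dz":1,"turn":0},{"fingers":-1,"dx":0,"dy":0,"dz":1,"turn":0},{"fingers":-1,"dx":0,"dy":0,"dz":1,"turn":0}]'
python3 -m handwheel '[{"fingers":-1,"dx":0,"dy":-0.4,"dz":1,"turn":0},{"fingers":-1,"dx":0.15,"dy":-1,"dz":0.5,"turn":0},{"fingers":-1,"dx":0.15,"dy":-1,"dz":0,"turn":0},{"fingers":-1,"dx":0.15,"dy":-1,"dz":0,"turn":0},{"fingers":-1,"dx":0.15,"dy":-1,"dz":0,"turn":0}]'
python3 -m handwheel '[{"fingers":-1,"dx":0.15,"dy":-1,"dz":0,"turn":0},{"fingers":-1,"dx":0.15,"dy":-1,"dz":0,"turn":0},{"fingers":-1,"dx":0.15,"dy":-1,"dz":0,"turn":0},{"fingers":-1,"dx":0.15,"dy":-1,"dz":0,"turn":0},{"fingers":-1,"dx":0.15,"dy":-1,"dz":0,"turn":0}]'
python3 -m handwheel '[{"fingers":-1,"dx":0.15,"dy":-1,"dz":0,"turn":0},{"fingers":-1,"dx":0.15,"dy":-1,"dz":0,"turn":0},{"fingers":-1,"dx":0.15,"dy":-1,"dz":0,"turn":0},{"fingers":-1,"dx":0.15,"dy":-1,"dz":0,"turn":0},{"fingers":-1,"dx":0.15,"dy":-1,"dz":0,"turn":0}]'
python3 -m handwheel '[{"fingers":-1,"dx":0.15,"dy":-1,"dz":0,"turn":0},{"fingers":-1,"dx":0.15,"dy":-1,"dz":0,"turn":0},{"fingers":-1,"dx":0.15,"dy":-1,"dz":0,"turn":0},{"fingers":-1,"dx":0.15,"dy":-0.85,"dz":0,"turn":0},{"fingers":-1,"dx":0,"dy":0,"dz":0,"turn":0}]'
python3 - <<'E'
from h import *
np.set_printoptions(precision=4,suppress=True)
w=optics.get_image("wrist");s=optics.get_image("side")
cv2.imwrite("pics/w7.png",np.hstack([w["frame"][60:420,100:500],cv2.resize(s["frame"][220:370,230:380],(360,360))]))
print(r.observe()["ee_pos"],r.observe()["ee_rot"],r.observe()["wrist_force"])
E
```

```text
time_s: 23.68
ee_pos: [0.5368, 0.3719, 0.1147]
ee_rot: [-0.0, 1.0, -0.0, -0.0]
wrist_force: [0.8, -0.2, -1.5]
opening: 0.0531
time_s: 24.1
ee_pos: [0.5489, 0.2831, 0.144]
ee_rot: [-0.0, 1.0, 0.0, 0.0]
wrist_force: [-1.0, -0.3, -1.2]
opening: 0.053
time_s: 24.52
ee_pos: [0.5639, 0.183, 0.1438]
ee_rot: [-0.0, 1.0, -0.0, 0.0]
wrist_force: [-0.1, -0.5, -1.6]
opening: 0.0531
time_s: 24.93
ee_pos: [0.5789, 0.0831, 0.1438]
ee_rot: [-0.0, 1.0, -0.0, 0.0]
wrist_force: [-0.0, 0.3, -2.0]
opening: 0.0531
time_s: 25.35
ee_pos: [0.5913, 0.0043, 0.1438]
ee_rot: [0.0, 1.0, -0.002, 0.0]
wrist_force: [-0.3, -0.3, -1.9]
opening: 0.0534
[0.5909 0.007  0.1436] [-0.0002  1.     -0.0005 -0.    ] [ 0.6     0.214  -2.6479]
```

```bash
python3 -m handwheel '[{"fingers":-1,"dx":0,"dy":-0.6,"dz":0,"turn":0},{"fingers":-1,"dx":0,"dy":0,"dz":-0.6,"turn":0},{"fingers":-1,"dx":0,"dy":0,"dz":-0.6,"turn":0},{"fingers":-1,"dx":0,"dy":0,"dz":-0.6,"turn":0},{"fingers":-1,"dx":0,"dy":0,"dz":0,"turn":0}]'
python3 -m handwheel '[{"fingers":-1,"dx":0,"dy":0,"dz":-0.15,"turn":0},{"fingers":-1,"dx":0,"dy":0,"dz":-0.1,"turn":0},{"fingers":-1,"dx":0,"dy":0,"dz":0,"turn":0}]'
python3 - <<'E'
from h import *
w=optics.get_image("wrist"); m=optics.masks_of("bottle_mid","wrist"); print([x["score"] for x in m]); m=m[0]["pixels"]
z=r.observe()["ee_pos"][2]-.0247; a=np.linspace(0,2*np.pi,40); best=[]
v,u=np.nonzero(m); print(u.min(),u.max(),v.min(),v.max())
for x in np.arange(.575,.606,.0015):
  for y in np.arange(-.015,.006,.0015):
    P=[(x+.024*np.cos(t),y+.024*np.sin(t),z+h) for h in(.086,.066) for t in a]
    hull=cv2.convexHull(np.array([proj(w,p) for p in P],np.float32)).astype(np.int32)
    k=np.zeros(m.shape,np.uint8); cv2.fillPoly(k,[hull],1); k=k>0
    best.append(((k&m).sum()/(k|m).sum(),x,y))
print(sorted(best)[-3:])
E
```

```text
time_s: 25.87
ee_pos: [0.5897, -0.0046, 0.1053]
ee_rot: [-0.0, 1.0, 0.0, -0.002]
wrist_force: [-0.1, 0.1, -1.6]
opening: 0.0534
time_s: 26.12
ee_pos: [0.5911, -0.005, 0.1026]
ee_rot: [0.0, 1.0, 0.0, 0.0]
wrist_force: [0.3, 0.1, -2.1]
opening: 0.053
[0.78]
218 403 230 458
[(np.float64(0.5818914501493547), np.float64(0.600499999999999), np.float64(-0.004500000000000002)), (np.float64(0.5871262294619959), np.float64(0.601999999999999), np.float64(-0.0030000000000000027)), (np.float64(0.5885272717017316), np.float64(0.601999999999999), np.float64(-0.004500000000000002))]
```

```bash
python3 -m handwheel '[{"fingers":-1,"dx":0,"dy":0,"dz":-0.1,"turn":0},{"fingers":-1,"dx":0,"dy":0,"dz":-0.08,"turn":0},{"fingers":-1,"dx":0,"dy":0,"dz":0,"turn":0}]'
python3 -m handwheel '[{"fingers":-1,"dx":0,"dy":0,"dz":-0.1,"turn":0},{"fingers":-1,"dx":0,"dy":0,"dz":0,"turn":0},{"fingers":-1,"dx":0,"dy":0,"dz":0,"turn":0}]'
```

```text
time_s: 26.47
ee_pos: [0.5909, -0.005, 0.0985]
ee_rot: [-0.0, 1.0, -0.0, -0.0]
wrist_force: [0.1, -1.1, -1.5]
opening: 0.0529
time_s: 26.72
ee_pos: [0.5909, -0.005, 0.0966]
ee_rot: [-0.0, 1.0, -0.0, -0.0]
wrist_force: [0.4, -1.0, -1.8]
opening: 0.0532
```

No contact and 6 mm below the plate top: it is in the opening.

```bash
python3 -m handwheel '[{"fingers":-1,"dx":0,"dy":0,"dz":-0.08,"turn":0},{"fingers":-1,"dx":0,"dy":0,"dz":0,"turn":0},{"fingers":-1,"dx":0,"dy":0,"dz":0,"turn":0}]'
python3 -m handwheel '[{"fingers":-1,"dx":0,"dy":0,"dz":-0.05,"turn":0},{"fingers":-1,"dx":0,"dy":0,"dz":0,"turn":0},{"fingers":-1,"dx":0,"dy":0,"dz":0,"turn":0}]'
```

```text
time_s: 26.97
ee_pos: [0.591, -0.005, 0.095]
ee_rot: [-0.0, 1.0, -0.0, -0.0]
wrist_force: [0.4, -0.2, -1.9]
opening: 0.0531
time_s: 27.22
ee_pos: [0.5911, -0.0051, 0.0946]
ee_rot: [0.0, 1.0, -0.0, 0.0]
wrist_force: [-2.0, 1.4, 4.6]
opening: 0.0533
```

```bash
python3 -m handwheel '[{"fingers":1,"dx":0,"dy":0,"dz":0,"turn":0},{"fingers":1,"dx":0,"dy":0,"dz":0,"turn":0},{"fingers":1,"dx":0,"dy":0,"dz":0,"turn":0},{"fingers":1,"dx":0,"dy":0,"dz":0,"turn":0},{"fingers":1,"dx":0,"dy":0,"dz":0,"turn":0}]'
python3 -m handwheel '[{"fingers":1,"dx":0,"dy":0,"dz":0.3,"turn":0},{"fingers":1,"dx":0,"dy":0,"dz":1,"turn":0},{"fingers":1,"dx":0,"dy":0,"dz":1,"turn":0},{"fingers":1,"dx":0,"dy":0,"dz":1,"turn":0},{"fingers":1,"dx":0,"dy":0,"dz":1,"turn":0}]'
python3 -m handwheel '[{"fingers":1,"dx":0,"dy":0,"dz":1,"turn":0},{"fingers":1,"dx":0,"dy":0,"dz":1,"turn":0},{"fingers":1,"dx":-0.5,"dy":0,"dz":1,"turn":0},{"fingers":1,"dx":-0.5,"dy":0,"dz":1,"turn":0},{"fingers":1,"dx":0,"dy":0,"dz":0,"turn":0}]'
python3 - <<'E'
from fit import *
np.set_printoptions(precision=4,suppress=True)
w=optics.get_image("wrist"); m=optics.masks_of("bottle_mid","wrist")[0]["pixels"]; a=np.linspace(0,2*np.pi,40); best=[]
v,u=np.nonzero(m); print(u.min(),u.max(),v.min(),v.max())
for x in np.arange(.575,.606,.0015):
  for y in np.arange(-.02,.011,.0015):
    P=[(x+R*np.cos(t),y+R*np.sin(t),.07+h) for R,h in((.024,.086),(.024,.066),(.027,.05),(.027,.008)) for t in a]
    hull=cv2.convexHull(np.array([proj(w,p) for p in P],np.float32)).astype(np.int32)
    k=np.zeros(m.shape,np.uint8); cv2.fillPoly(k,[hull],1); k=k>0
    best.append(((k&m).sum()/(k|m).sum(),x,y))
print(sorted(best)[-2:], "well .5912 -.0047")
for c in("side",):
  s=optics.get_image(c)
  for q in("basket_grip","bottle_mid","latch_knob","plate_mid","gold_jar","dropper","orange_bottle"): print(q,[(round(b["score"],2),np.round(b["centre"],3)) for b in optics.boxes_of(q,c)[:1]])
# knob: red blob in side view vs expected
h=cv2.cvtColor(s["frame"],cv2.COLOR_BGR2HSV); mm=((h[...,0]<8)|(h[...,0]>172))&(h[...,1]>130)&(h[...,2]>60)
n,l,st,ce=cv2.connectedComponentsWithStats(mm.astype(np.uint8))
print([(st[i,4],ce[i].round(1)) for i in range(1,n) if st[i,4]>8]); print("knob expected side",proj(s,[.5043,-.0346,.112]))
hb=(h[...,0]>3)&(h[...,0]<15)&(h[...,1]>130); print("block expected",proj(s,[.4965,-.3465,.245]))
print(r.observe()["ee_pos"],r.observe()["wrist_force"])
E
```

```text
time_s: 27.63
ee_pos: [0.591, -0.0051, 0.094]
ee_rot: [-0.0, 1.0, -0.0, -0.0]
wrist_force: [-1.3, -0.0, -0.1]
opening: 0.0839
time_s: 28.05
ee_pos: [0.5909, -0.005, 0.1816]
ee_rot: [0.0, 1.0, -0.0, 0.0]
wrist_force: [0.4, -0.7, 0.6]
opening: 0.0882
time_s: 28.47
ee_pos: [0.5712, -0.0051, 0.2646]
ee_rot: [0.001, 1.0, -0.0, 0.003]
wrist_force: [1.0, -0.5, 1.5]
opening: 0.0881
274 348 148 236
[(np.float64(0.9546931407942238), np.float64(0.5899999999999994), np.float64(-0.0034999999999999858)), (np.float64(0.9585295182904745), np.float64(0.5899999999999994), np.float64(-0.004999999999999987))] well .5912 -.0047
basket_grip [(0.67, array([ 0.498, -0.356,  0.118]))]
bottle_mid [(0.76, array([ 0.588, -0.024,  0.131]))]
latch_knob [(0.52, array([ 0.492, -0.037,  0.089]))]
plate_mid [(0.77, array([ 0.592, -0.083,  0.077]))]
gold_jar [(0.75, array([0.715, 0.244, 0.044]))]
dropper [(0.57, array([ 0.726, -0.285,  0.05 ]))]
orange_bottle [(0.7, array([0.493, 0.553, 0.08 ]))]
[(np.int32(13), array([233.8,  83.8])), (np.int32(38), array([271.1, 298.3])), (np.int32(21), array([384.1, 372.6]))]
knob expected side [270.5901 297.0278]
block expected [266.325 355.201]
[ 0.571  -0.0051  0.2596] [0.4233 0.0396 0.0238]
```

All checks agree, so I'm handing in.

```bash
python3 -c "
from plant import r
print(r.finish_job())"
```

```text
the job is handed in; nothing more can be done
None
```

I did all four steps in the required order and handed the job in at about 29 s of the 72 s allowed. The hand-in gives no verdict. My last checks agreed with a finished job, apart from the gaps listed at the end.

- **Basket:** it hangs by its handle on the hook. Contact was felt at the seat height, and the side view shows it still in place, about (0.498, -0.356) m.
- **Plate:** it was slid along the pins and dropped 10 mm over them. All four pins show in its holes, and its measured yaw agrees with the shaker's.
- **Latch:** it was pushed until it met its stop with 26 N. The red knob shows within about 1.5 pixels of where it should be at 1.57 rad.
- **Amber bottle:** it stands in the opening on the platform. The last fit puts it about 1 to 2 mm from the well, and I felt it touch down at the expected height.
- **Other bottles:** all three are within a few millimetres of where they started, and the gripper is clear of everything.

Two checks were weaker. The 12-picture viewing limit was already reached when I tried to look before lowering the bottle. From then on I relied on forces, heights and numerical fits. A fit of the bottle's position while it was still in the gripper did not work (overlap only 0.59), so I ignored it. The fit after release was good (overlap 0.96).

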